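Open the leaning ink jar

ROBOT

A 7-joint arm with a two-finger parallel gripper is mounted at the origin on the work surface. World frame = base frame: x ahead of the robot, y to its left, z up, the work surface at z = 0. Lengths are in m, angles in rad, forces in N, time in s.
With the tool pointing down it reaches from about 0.4 to 0.85 m from the base axis. Payload 10.4 kg.
Tool frame: the origin (TCP) lies at the very end of the fingers, on their centre line; the grasp point (between the pads) lies 19 mm behind it; z points along the fingers, y is the line along which they close (so a half turn about z gives the same grasp; the last joint's range is limited). The gripper opens to 85 mm and grips with 20 to 120 N. Pads are 22 mm wide; open, the fingers measure 114 mm over their backs; the gripper's body (76 mm by 85 mm) begins 54 mm behind the grasp point. The pads swing forward as they close: fully open they stand 13 mm farther back than shut.
Start: joints at [-1.244, 0.332, -0.065, 1.46, 0.022, 1.35, -0.088], TCP at [0.214, 0.587, 0.231] pointing down, gripper open.
Joint ranges: [-2.6, 2.6], [-0.5, 2.12], [-1.47, 1.34], [0.16, 2.42], [-1.27, 4.41], [0.06, 2.06], [-2.6, 2.6]. Speed limits (rad/s): [2.22, 2.22, 2.79, 2.79, 3.14, 3.14, 3.14].

INTERFACE

Orientations are given as a unit quaternion [x, y, z, w].
In Python, from workcell import manip, optics gives the robot as it stands.
- The arm moves only by the tool jog_arm, never from a script. Its arguments are lists of equal length, an entry for each row: "dr": the turn, a rotation vector about the tool's x, y, z normalised to -1 to 1, where 1 is 4 degrees, a list of three; "translation": the shift along the tool's x, y, z normalised to -1 to 1, where 1 is 0.025 m, a list of three; "jaw": the opening, from 0 (shut) to 1 (fully open). A call has 1 to 10 rows; each row shifts and turns the commanded pose from where the row before left it, along the tool's axes as they then stand; what a row does not reach is not made up. A row lasts 1/10 s, in which the tool goes at most 50 mm and 8.59 degrees, less where a joint would pass 70% of its speed; a pose out of reach is approached as far as the arm can. A call with a number of a shift or a turn outside -1 to 1 is refused whole. A call with a gripper value outside its range is refused whole. The fingers move at their own pace and stop on an object; "squeeze" is the grip in N (left out, the last holds). Time passes only in rows, so rows that do not move let the fingers close. It gives the time, the measured TCP pose, the force, the opening and the grip force at its end, in the units of the state.
- manip.get_obs(): the state, without advancing time (a new reading comes with each control period).
- optics.camera(name): name is "scene" or "top" or "wrist"; returns a dict with "color" (420x560x3 uint8, red, green, blue), "mtx" (3x3 intrinsics, pixels), "R" (3x3) and "t" (3): a world point X has camera coordinates R X + t. Camera axes: x right, y down, z forward; pixel columns grow to the right and rows downward; lengths in m; the calibration is good to about 2 mm. The wrist camera is an equidistant fisheye: a pixel r from the principal point sees the ray r / f radians off the axis. A picture is of the moment at which its call begins. There is no depth.
- manip.hand_in(): hands the job in; it is judged then, once.
The state is a dict: "clock": time; "joint_pos": joint angles; "joint_velocities": joint speeds; "tau": joint torques, N m; "position": TCP position; "ee_rot": TCP orientation; "ft_force": force on the tool from outside, world axes, zero at the start; "torque": the same for the moment, N m; "grip_width": opening from 0.0 (shut) to 1.0 (fully open); "grasp_force": force on a finger pad.
Only numpy, scipy, OpenCV 4.12 (cv2) and the standard library are available. Lean on these libraries where they do the work, as an engineer would, in place of code of your own. Each camera call takes 0.05 s, during which the arm holds its last target. There are 200 camera calls.

TASK

Open the ink jar that leans in the wooden cradle: swing its wooden keeper bar well aside, unscrew the lid until the thread lets go (do not pull or lever it off by force), lift it away and set it down, not dropping it, the way it came off (open side down), lying flat and wholly on the banding wheel beside the clay hedgehog. Leave the keeper swung aside and everything else where it stands, the hedgehog included.

Things in the scene. Friction and masses are not known exactly. Their poses are not given: they have to be found in the camera images.
- cradle: Fixed pale wooden cradle, base 150 x 180 x 14 mm, holding the ink jar clamped, leaning 25 degrees from vertical towards the cradle's -x side (roughly the robot). Origin: centre of the base's underside; z up. A dowel post (16 mm diameter) for the keeper stands 75 mm from the jar's axis, parallel to it, on the +y side.
- jar: White plastic jar fixed in the cradle: 68 mm diameter, shoulder at 76 mm, threaded neck 45 mm across up to 106 mm. Origin: centre of its foot; z along its axis out of the mouth, y level (the cradle's y), x up and away. Right-hand thread, 9 mm rise per turn: the lid unscrews anticlockwise seen from above it (positive about this z).
- lid: Black round ribbed screw lid of that jar, 54 mm diameter, 28 mm tall, hollow below, 30 to 70 g. Origin: centre of its open underside; z out of its closed top. Home: origin on the jar's axis 82 mm from the foot. Turns easily (under 0.3 N m), 1.5 mm play; free after about 1.45 turns (13 mm of rise); clear of the neck once 24 mm above home. Stays where left on the thread.
- keeper (a joint): Turn of the wooden keeper bar about the dowel post (parallel to the jar's z), rad. 0: the bar reaches from the post across the middle of the lid (jar's -y); growing values swing its tip towards the jar's +x and on to +y. Stops at -0.35 and 1.9, starts in -0.3 to 0.3, stays where left (0.1 N m friction).
- keeper_tip (a point): Point in the keeper bar's rounded free end, 89 mm from the post's axis and 9 mm inside the end. The bar is 18 mm wide, 12 mm thick, its mid-plane 127 mm along the jar's axis from the foot (underside 11 mm over the lid). Pivot in the jar frame: x 0, y 75, z 127 mm; a screw head stands 6 mm above the bar there.
- wheel: Banding wheel: fixed dark round metal turntable (it does not turn), disc 210 mm diameter on a short pedestal. Origin: centre of its foot on the table; the flat top is at z 75 mm.
- hedgehog: Small loose white clay hedgehog standing on the wheel some 50 to 60 mm from the wheel's axis; about 70 mm long (nose to -x), 40 mm wide, 45 mm tall. Origin: centre of its underside.
- brushpot: Fixed white pot (68 mm across, 90 mm tall) of upright brushes fanning to about 40 mm from its axis and 190 mm high, between cradle and wheel. Origin: centre of its underside.
- stamp: Loose wooden hand stamp, 45 x 30 mm, 52 mm tall, near the cradle's front. Origin: centre of its underside.
- eraser: Loose white eraser block, 50 x 28 x 22 mm, near the cradle's front. Origin: centre of its underside.
- tin: Loose flat round metal tin, 74 mm diameter, 22 mm tall. Origin: centre of its underside.
- sparejar: Loose closed jar standing upright at the back, same kind of jar and lid, 68 mm diameter, 112 mm tall; not to be touched. Origin: centre of its underside.
- claybowl: Loose terracotta bowl at the back, 92 mm across, 45 mm tall. Origin: centre of its underside.
- lino: Loose grey block of lino, 90 x 60 x 12 mm, on the left. Origin: centre of its underside. Also fixed at the back of the table: an open wooden crate (centre x 0.865, y 0.42; 160 x 280 mm, contents up to 190 mm) and a stack of blue discs (x 0.84, y -0.43; 200 mm across, 120 mm tall).
There are look-alikes about, which are no part of the job. What is shaped like the hedgehog but blue is not meant.

How it is judged:
On the way, in this order (a step that is already met when the one before it is completed fails the run):
1. the keeper bar is swung well aside, over 70 degrees from across the lid (value of joint keeper above 1.2 rad), for 0.2 s.
2. the lid has been unscrewed most of a turn or more, still on the neck (8 mm up, within 5 mm of the jar's axis, square to it) (z of lid in the frame of jar above 0.09 m and angle between the z axis of lid and the z axis of jar, either way round below 0.12 rad and x of lid in the frame of jar between -0.005 and 0.005 m and y of lid in the frame of jar between -0.005 and 0.005 m), for 0.1 s.
3. the lid is lifted clear of the jar's neck (z of lid in the frame of jar above 0.112 m), for 0.1 s.
At the end, for the whole second after the job is handed in: The lid lies still and flat (within 0.08 rad), open side down, on the wheel's top (its centre within 76 mm of the wheel's axis, so wholly on the disc), not against the hedgehog, which is within 12 mm of where it was; the keeper stands over 1.2 rad aside (horizontal distance between lid and wheel below 0.076 m and z of lid in the frame of wheel between 0.071 and 0.08 m and angle between lid's own z axis and vertical below 0.08 rad and value of joint keeper above 1.2 rad and linear speed of lid below 0.01 m/s and contact force between lid and hedgehog below 0.05 N and distance of hedgehog from where it was at the start of the episode below 0.012 m); the robot touches nothing.
It fails at once if a bystander is shifted more than 20 mm (distance of any of stamp, eraser, tin, sparejar, claybowl, lino from where it was at the start of the episode above 0.02 m).
It fails at once if the hedgehog is shifted more than 20 mm (distance of hedgehog from where it was at the start of the episode above 0.02 m).
It fails at once if the lid is dropped (falls over about 15 mm) (contact force between lid and the fingers below 0.02 N and linear speed of lid above 0.55 m/s).
It fails at once if the lid is pulled or levered off by force (over 110 N between lid and jar) (contact force between lid and cradle above 110 N).
It also fails if it takes over 72 s, if anything falls off the work surface, if the arm or the gripper's body presses on something with over 40 N, if the wrist force passes 120 N, or if a joint passes its speed limit or range.

## Working session

There is one attempt and no reset: what is moved stays moved. The work goes in short steps, Python scripts to look and compute and a tool call to move; the robot and the scene stay as the last step left them, time stands still between calls to the robot, and variables do not carry over. Pictures are saved under pics/ and viewed, at most 14 in all, crops included, and the job is handed in when it is done.

Besides the shell and the picture viewer there is one more tool, called after ">>>" as name(argument=value, ...) on one line, values as JSON. jog_arm: Moves the arm, as the interface text tells. Scaled input: -1 to 1 covers 0.025 m each way for a shift and 4 degrees each way for a turn. Its arguments: {"type":"object","properties":{"dr":{"type":"array","items":{"type":"array","items":{"type":"number"}}},"translation":{"type":"array","items":{"type":"array","items":{"type":"number"}}},"jaw":{"type":"array","items":{"type":"number"}},"squeeze":{"type":"number"}},"required":["dr","translation","jaw"]}

```bash
mkdir -p pics
cat > h.py <<'E'
import numpy as np, cv2
from workcell import manip, optics
from scipy.spatial.transform import Rotation as Rn
def grab(name,fn=None):
    c=optics.camera(name)
    np.savez('pics/%s.npz'%(fn or name),**c)
    cv2.imwrite('pics/%s.png'%(fn or name),c['color'][:,:,::-1]); return c
def load(fn): return dict(np.load('pics/%s.npz'%fn))
def ray(c,px,fish=False):
    K,R,t=c['mtx'],c['R'],c['t']
    d=np.array([(px[0]-K[0,2])/K[0,0],(px[1]-K[1,2])/K[1,1],1.])
    if fish:
        r=np.hypot(d[0],d[1]); d=np.array([d[0]/r*np.sin(r),d[1]/r*np.sin(r),np.cos(r)]) if r>0 else d
    d=R.T@d; return -R.T@t, d/np.linalg.norm(d)
def onz(c,px,z,fish=False):
    o,d=ray(c,px,fish); return o+d*(z-o[2])/d[2]
def tri(rs):
    A=sum(np.eye(3)-np.outer(d,d) for o,d in rs); b=sum((np.eye(3)-np.outer(d,d))@o for o,d in rs)
    X=np.linalg.solve(A,b); return X,[np.linalg.norm(np.cross(X-o,d)) for o,d in rs]
def proj(c,X):
    p=c['R']@np.asarray(X)+c['t']; q=c['mtx']@p; return q[:2]/q[2]
E
python3 - <<'E'
from h import *
for n in ['scene','top','wrist']:
    c=grab(n); print(n,c['mtx'].round(1).tolist(),(-c['R'].T@c['t']).round(3),c['R'][2].round(3))
a=cv2.imread('pics/scene.png');b=cv2.imread('pics/top.png')
print(manip.get_obs())
E
```

```text
scene [[394.3, 0.0, 280.6], [0.0, 394.3, 207.9], [0.0, 0.0, 1.0]] [ 1.229 -0.489  0.693] [-0.634  0.528 -0.566]
top [[414.7, 0.0, 274.8], [0.0, 414.7, 207.4], [0.0, 0.0, 1.0]] [0.466 0.013 1.263] [ 0.088  0.004 -0.996]
wrist [[325.2, 0.0, 281.7], [0.0, 325.2, 210.5], [0.0, 0.0, 1.0]] [0.142 0.612 0.373] [ 0.281 -0.102 -0.954]
{'clock': 0.15, 'joint_pos': array([-1.24356716,  0.33271041, -0.0647197 ,  1.460743  ,  0.02159878,
        1.34992835, -0.0885343 ]), 'joint_velocities': array([ 0.00014384, -0.00181442,  0.00021699, -0.00224745,  0.00089158,
       -0.00064442,  0.00083732]), 'tau': array([ 5.80225296e-04, -6.25825381e+01,  4.90122742e-02, -3.91855860e+01,
        1.61891762e-02,  7.40337709e-03,  6.67042997e-06]), 'position': array([0.21409987, 0.58687381, 0.23071151]), 'ee_rot': array([ 1.74023578e-01,  9.84741334e-01, -5.41715251e-04, -7.49280509e-05]), 'ft_force': array([ 0.02935934,  0.66995974, -0.91652115]), 'torque': array([ 0.01934322,  0.01845022, -0.03090012]), 'grasp_force': 0.0, 'grip_width': 1.0012763829500269}
```

View pics/scene.png

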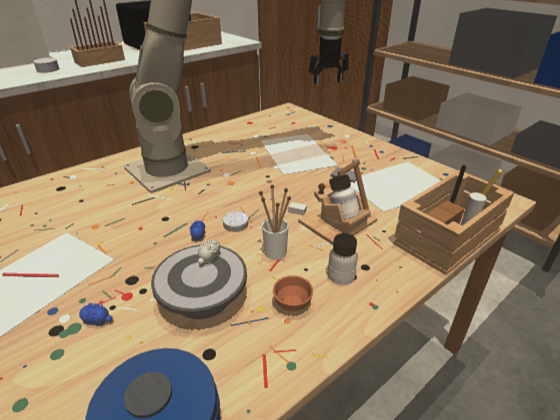

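View pics/top.png

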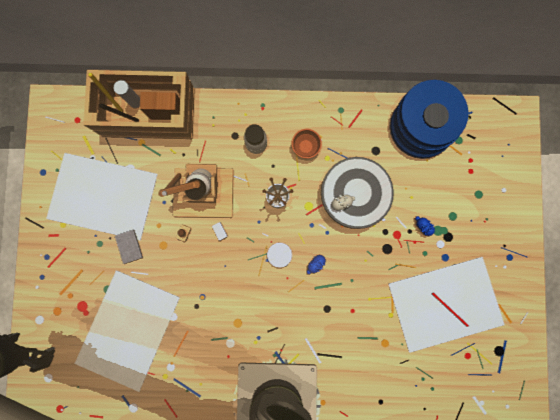

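The scene view has the cradle with the jar at about (345,200), the wheel at (200,280) with the white hedgehog at (208,252), and blue look-alike hedgehogs at (197,230) and (95,314). In the top view the cradle is at (200,190), the wheel at (357,192), the white hedgehog at (343,203), and the blue ones at (316,264) and (425,226). The white one on the wheel fits the description. Two black-lidded jars are visible: (345,180) in the scene leans in the cradle, and (343,255) stands upright and is the spare. Next I'll enlarge the cradle and wheel to confirm.

Run:
```python
from h import *
a=cv2.imread('pics/scene.png');b=cv2.imread('pics/top.png')
f=lambda im,x,y,w,h,s:cv2.resize(im[y:y+h,x:x+w],None,fx=s,fy=s,interpolation=cv2.INTER_CUBIC)
out=np.zeros((600,800,3),np.uint8)
out[:300,:400]=f(b,150,150,100,75,4)   # top cradle
out[:300,400:]=f(a,300,155,100,75,4)   # scene cradle
out[300:,:400]=f(b,310,145,100,75,4)   # top wheel
out[300:,400:]=f(a,150,235,100,75,4)
cv2.imwrite('pics/crop1.png',out)
```

```text
(no output)
```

View pics/crop1.png

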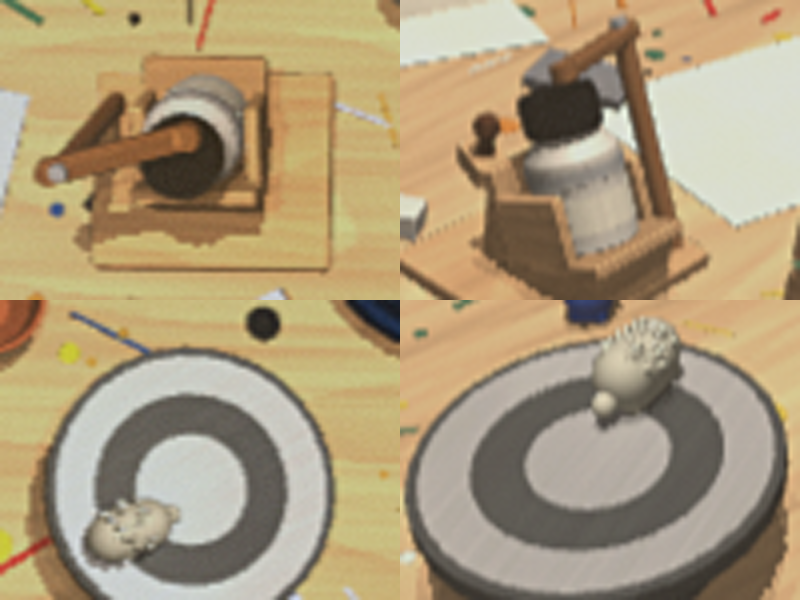

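The crop confirms it. The top-left panel shows the leaning jar with its black lid and the bar from the screw head at (164.2,193.5) to the tip at about (199,184). In the scene view the screw head is at (355,161) and the tip at (339,173). The white hedgehog sits on the wheel's left-rear edge, at about (342,204) in the top view. Next I'll measure.

```bash
cat > meas.py <<'E'
from h import *
T,S=load('top'),load('scene')
P=lambda n,a,b:(n,tri([ray(T,a),ray(S,b)]))
sc=P('screw',(164.2,193.5),(355,161.2));print('screw',sc[1][0].round(4),np.round(sc[1][1],4))
tp=P('tip',(197.5,185),(340.5,172.5));print('tip',tp[1][0].round(4),np.round(tp[1][1],4))
# base outline corners
for p in [(150+332/4,150+73/4),(150+332/4,150+268/4),(150+96/4,150+268/4),(150+97/4,150+72/4)]: print('base',onz(T,p,0.014).round(4))
# lid blobs
def blob(c,x0,y0,x1,y1,m):
    k=np.zeros(m.shape,np.uint8);k[y0:y1,x0:x1]=m[y0:y1,x0:x1]
    n,l,s,ce=cv2.connectedComponentsWithStats(k);i=1+np.argmax(s[1:,4]);return ce[i],s[i],(l==i)
for n,c,b in [('T',T,(180,165,215,205)),('S',S,(325,170,355,195))]:
    v=c['color'].max(2)<75; r=blob(c,*b,v.astype(np.uint8)); print('lid',n,r[0].round(1),r[1])
# wheel: light (unsaturated, bright) zone outer edge -> circle on plane z
for n,c,b in [('T',T,(315,150,400,235)),('S',S,(145,235,255,335))]:
    hsv=cv2.cvtColor(c['color'],cv2.COLOR_RGB2HSV); m=((hsv[...,1]<50)&(hsv[...,2]>110)).astype(np.uint8)
    ce,st,k=blob(c,*b,m); h=cv2.convexHull(np.argwhere(k)[:,::-1].astype(np.int32))[:,0]
    for z in (0.065,0.075,0.085):
        q=np.array([onz(c,p,z)[:2] for p in h]); A=np.c_[2*q,np.ones(len(q))]
        s=np.linalg.lstsq(A,(q**2).sum(1),rcond=None)[0]; r=np.sqrt(s[2]+s[0]**2+s[1]**2)
        print('wheel',n,z,s[:2].round(4),r.round(4),np.std(np.hypot(*(q-s[:2]).T)).round(4),st)
hh=P('hog',(342.5,203),(208,251));print('hog',hh[1][0].round(4),np.round(hh[1][1],4))
E
python3 meas.py
```

```text
screw [0.5936 0.3152 0.1647] [0.0017 0.0017]
tip [0.6183 0.2267 0.1705] [0.0024 0.0024]
base [0.6924 0.1491 0.014 ]
base [0.5435 0.144  0.014 ]
base [0.5391 0.3221 0.014 ]
base [0.6887 0.3282 0.014 ]
lid T [196.5 190.7] [185 179  21  21 235]
lid S [339.7 182.2] [330 175  21  16 254]
wheel T 0.065 [ 0.6227 -0.2202] 0.1 0.0003 [ 323  158   69   69 2623]
wheel T 0.075 [ 0.6214 -0.2182] 0.0991 0.0003 [ 323  158   69   69 2623]
wheel T 0.085 [ 0.6201 -0.2163] 0.0983 0.0003 [ 323  158   69   69 2623]
wheel S 0.065 [ 0.6055 -0.2097] 0.1037 0.0048 [ 154  240   90   69 3204]
wheel S 0.075 [ 0.6155 -0.2142] 0.102 0.0047 [ 154  240   90   69 3204]
wheel S 0.085 [ 0.6254 -0.2186] 0.1004 0.0046 [ 154  240   90   69 3204]
hog [ 0.586  -0.1728  0.0947] [0.0001 0.0001]
```

Checks: the screw head stands at z 0.165, the bar is about 92 mm long at an angle of about +0.25, and the base measures 149 x 178 mm. The two views agree on the wheel centre to about 6 mm. I'll tilt the tool to the jar's axis, close the jaw and head for a look-out point above the lid.

```bash
cat >> h.py <<'E'
def jarframe(psi,screw=None,foot=None):
    c,s=np.cos(np.radians(25)),np.sin(np.radians(25)); Y=Rn.from_euler('z',psi).as_matrix()
    J=Y@np.array([[c,0,-s],[0,1,0],[s,0,c]])
    if foot is None: foot=screw-J@[0,.075,.139]
    return J,np.asarray(foot)
def tool(): 
    o=manip.get_obs(); return Rn.from_quat(o['ee_rot']).as_matrix(),o['position'],o
def units(p=None,zdir=None):
    R,x,o=tool(); R2=R
    if zdir is not None:
        a=np.cross(R[:,2],zdir); n=np.linalg.norm(a); rv=a/n*np.arctan2(n,R[:,2]@zdir) if n>1e-9 else a
        print('turn units',(R.T@rv/np.radians(4)).round(2)); R2=Rn.from_rotvec(rv).as_matrix()@R
    if p is not None: print('shift units',(R2.T@(np.asarray(p)-x)/0.025).round(2))
    print('j',o['joint_pos'].round(2),'t',round(o['clock'],2))
E
python3 - <<'E'
from h import *
J,f=jarframe(0.027,screw=np.array([.5936,.3152,.1647])); print(f,J.round(3).tolist())
for n,k in(('top',(196.5,190.7)),('scene',(339.7,182.2))): print(n,proj(load(n),f+J@[0,0,.096]).round(1),k)
units(f+J@[-.02,0,.25],-J[:,2])
E
```

```text
[0.65434728 0.24181323 0.03872322] [[0.906, -0.027, -0.422], [0.024, 1.0, -0.011], [0.423, 0.0, 0.906]]
top [194.8 188.2] (196.5, 190.7)
scene [340.6 184.6] (339.7, 182.2)
turn units [-2.31 -5.81  0.  ]
shift units [-16.01  -9.02   4.24]
j [-1.24  0.33 -0.06  1.46  0.02  1.35 -0.09] t 0.15
```

>>> jog_arm(dr=[[-0.33,-0.83,0],[-0.33,-0.83,0],[-0.33,-0.83,0],[-0.33,-0.83,0],[-0.33,-0.83,0],[-0.33,-0.83,0],[-0.33,-0.83,0]], translation=[[0,0,0],[0,0,0],[0,0,0],[0,0,0],[0,0,0],[0,0,0],[0,0,0]], jaw=[0,0,0,0,0,0,0], squeeze=30)

```text
clock: 0.85
position: [0.214, 0.5872, 0.2313]
ee_rot: [0.17, 0.961, 0.044, 0.213]
ft_force: [0.3, 0.1, -1.1]
grip_width: 0.0
grasp_force: 0.0
```

>>> jog_arm(dr=[[0,0,0],[0,0,0],[0,0,0],[0,0,0],[0,0,0],[0,0,0],[0,0,0],[0,0,0],[0,0,0],[0,0,0]], translation=[[-0.8,-0.45,0.2],[-0.8,-0.45,0.2],[-0.8,-0.45,0.2],[-0.8,-0.45,0.2],[-0.8,-0.45,0.2],[-0.8,-0.45,0.2],[-0.8,-0.45,0.2],[-0.8,-0.45,0.2],[-0.8,-0.45,0.2],[-0.8,-0.45,0.2]], jaw=[0,0,0,0,0,0,0,0,0,0])

```text
clock: 1.85
position: [0.3716, 0.4122, 0.2469]
ee_rot: [0.17, 0.961, 0.044, 0.212]
ft_force: [-1.1, 0.1, 0.7]
grip_width: 0.002
grasp_force: 0.0
```

>>> jog_arm(dr=[[0,0,0],[0,0,0],[0,0,0],[0,0,0],[0,0,0],[0,0,0],[0,0,0],[0,0,0],[0,0,0],[0,0,0]], translation=[[-0.8,-0.45,0.2],[-0.8,-0.45,0.2],[-0.8,-0.45,0.2],[-0.8,-0.45,0.2],[-0.8,-0.45,0.2],[-0.8,-0.45,0.2],[-0.8,-0.45,0.2],[-0.8,-0.45,0.2],[0,0,0],[0,0,0]], jaw=[0,0,0,0,0,0,0,0,0,0])

```text
clock: 2.85
position: [0.4966, 0.2737, 0.2594]
ee_rot: [0.17, 0.961, 0.044, 0.212]
ft_force: [0.1, 0.0, -0.2]
grip_width: 0.005
grasp_force: 0.0
```

Run:
```python
from h import *
c=grab('wrist','w1'); R,x,o=tool(); print(x,R[:,2],o['joint_pos'].round(2),o['clock'])
J,f=jarframe(0.027,screw=np.array([.5936,.3152,.1647]))
units(f+J@[-.02,0,.25],-J[:,2])
cv2.imwrite('pics/w1v.png',cv2.resize(c['color'][:,:,::-1],(800,600),interpolation=cv2.INTER_CUBIC))
```

```text
[0.49619196 0.27440194 0.25933824] [ 0.42225975  0.01235565 -0.90639067] [-1.07 -0.09  0.3   1.93  0.38  0.99  0.29] 2.9
turn units [ 0.01 -0.01 -0.  ]
shift units [-1.63 -0.94  0.66]
j [-1.07 -0.09  0.3   1.93  0.38  0.99  0.29] t 2.9
```

View pics/w1v.png

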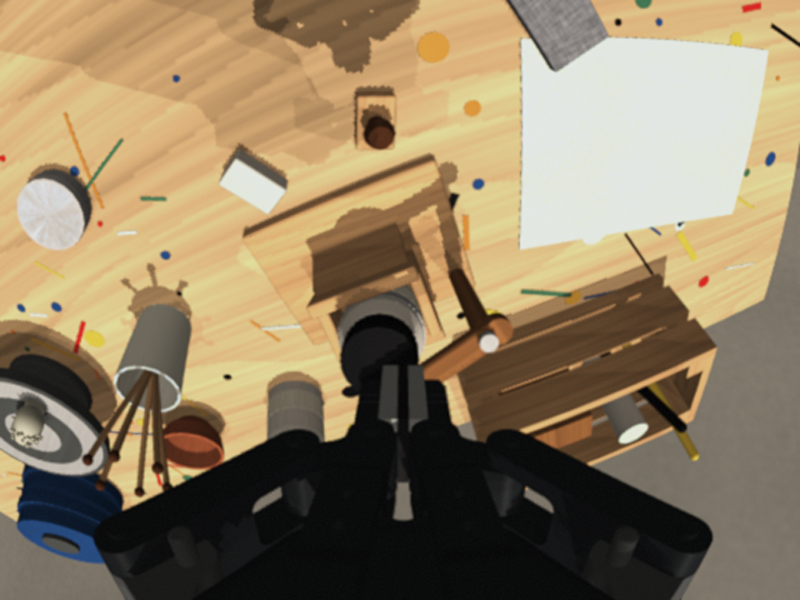

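The wrist view (800x600) shows the screw head at (489,343), the bar running to the lid behind the shut fingers, and the base's front corners at (434,156) and (245,233). I'll triangulate the screw head from the three views.

Run:
```python
from h import *
T,S,W=load('top'),load('scene'),load('w1'); s=560/800
w=lambda x,y:(x*s-.15,y*s-.15)
rs=[ray(T,(164.2,193.5)),ray(S,(355,161.2)),ray(W,w(489,343),True)]
X,e=tri(rs); print('screw',X.round(4),np.round(e,4)); 
for a,b in((0,1),(0,2),(1,2)): Y,e=tri([rs[a],rs[b]]); print(a,b,Y.round(4),np.round(e,4))
for p in((434,156),(245,233)): print('base',onz(W,w(*p),.014,True).round(4))
print('lidtop dark T px; camera at',(-W['R'].T@W['t']).round(3))
print('wheel W',onz(W,w(29,421),.075,True).round(3))
J,f=jarframe(0.027,screw=X);print(f)
for n,k in(('top',(196.5,190.7)),('scene',(339.7,182.2))): print(n,proj(load(n),f+J@[0,0,.096]).round(1),k)
# jar foot from base geometry: base centre y -> jar axis y
```

```text
screw [0.5947 0.3138 0.1672] [0.0027 0.0019 0.0016]
0 1 [0.5936 0.3152 0.1647] [0.0017 0.0017]
0 2 [0.5917 0.3127 0.1716] [0.0007 0.0007]
1 2 [0.5971 0.3136 0.1672] [0.0002 0.0002]
base [0.5377 0.3276 0.014 ]
base [0.5401 0.155  0.014 ]
lidtop dark T px; camera at [0.371 0.297 0.359]
wheel W [ 0.602 -0.198  0.075]
[0.65544641 0.24038364 0.04125287]
top [195.1 187.7] (196.5, 190.7)
scene [340.6 184.1] (339.7, 182.2)
```

Run:
```python
from h import *
J,f=jarframe(0.027,screw=np.array([.5950,.3138,.1672])); R,x,o=tool()
P=[(-22,0,195),(-22,0,120),(25,2,120),(55,22,120),(73,48,120),(76,60,120),(76,60,200)]
print((J.T@(x-f)*1000).round(1))
for p in P:
    q=f+J@(np.array(p)/1000); print(p,(R.T@(q-x)/.025).round(2)); x=q
```

```text
[-51.5  38.3 264.7]
(-22, 0, 195) [-1.66 -0.99  2.79]
(-22, 0, 120) [-0. -0.  3.]
(25, 2, 120) [-1.72  0.77 -0.  ]
(55, 22, 120) [-0.82  1.19  0.  ]
(73, 48, 120) [-0.29  1.23  0.  ]
(76, 60, 120) [0.06 0.49 0.  ]
(76, 60, 200) [ 0.   0.  -3.2]
```

>>> jog_arm(dr=[[0,0,0],[0,0,0],[0,0,0],[0,0,0],[0,0,0],[0,0,0],[0,0,0],[0,0,0],[0,0,0],[0,0,0]], translation=[[-0.42,-0.25,0.7],[-0.42,-0.25,0.7],[-0.41,-0.25,0.7],[-0.41,-0.24,0.7],[0,0,0],[0,0,0.6],[0,0,0.6],[0,0,0.6],[0,0,0.6],[0,0,0]], jaw=[0,0,0,0,0,0,0,0,0,0])

```text
clock: 3.9
position: [0.5781, 0.2389, 0.1526]
ee_rot: [0.169, 0.962, 0.043, 0.211]
ft_force: [-0.1, 0.0, -0.3]
grip_width: 0.0
grasp_force: 0.0
```

Run:
```python
from h import *
J,f=jarframe(0.027,screw=np.array([.5950,.3138,.1672])); R,x,o=tool()
print((J.T@(x-f)*1000).round(1),o['ft_force'].round(1),o['clock'])
S=grab('scene','s2');W=grab('wrist','w2')
a=cv2.resize(S['color'][140:240,290:400,::-1],(440,400),interpolation=cv2.INTER_CUBIC)
b=cv2.resize(W['color'][150:400,120:430,::-1],(360,290))
out=np.zeros((400,800,3),np.uint8);out[:,:440]=a;out[:290,440:]=b
cv2.imwrite('pics/c2.png',out)
```

```text
[-23.3   0.5 133.7] [-0.1  0.  -0.3] 3.9
```

View pics/c2.png

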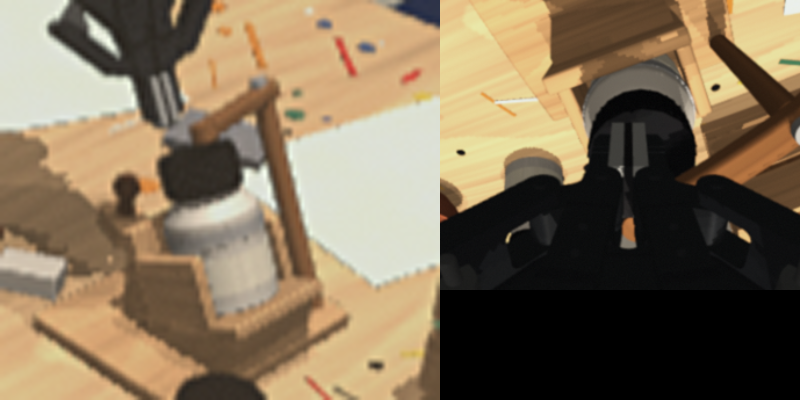

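The fingers stand on the robot side of the bar, with the tip clear of the lid. I'll go down 13 mm more and push along the arc.

>>> jog_arm(dr=[[0,0,0],[0,0,0],[0,0,0],[0,0,0],[0,0,0],[0,0,0],[0,0,0],[0,0,0]], translation=[[0,0,0.3],[0,0,0.25],[0,0,0],[-0.36,0.15,0],[-0.35,0.15,0],[-0.35,0.15,0],[-0.35,0.15,0],[-0.35,0.15,0]], jaw=[0,0,0,0,0,0,0,0])

```text
clock: 4.8
position: [0.6292, 0.2405, 0.1622]
ee_rot: [0.17, 0.961, 0.044, 0.212]
ft_force: [-1.5, -0.4, -0.5]
grip_width: -0.001
grasp_force: 0.8
```

>>> jog_arm(dr=[[0,0,0],[0,0,0],[0,0,0],[0,0,0],[0,0,0],[0,0,0],[0,0,0],[0,0,0],[0,0,0],[0,0,0]], translation=[[-0.21,0.3,0],[-0.21,0.3,0],[-0.2,0.3,0],[-0.2,0.3,0],[-0.1,0.31,0],[-0.1,0.31,0],[-0.05,0.31,0],[-0.04,0.3,0],[0,0,0],[0,0,0]], jaw=[0,0,0,0,0,0,0,0,0,0])

```text
clock: 5.8
position: [0.671, 0.2884, 0.1825]
ee_rot: [0.17, 0.961, 0.044, 0.212]
ft_force: [-0.4, -0.7, 0.2]
grip_width: -0.003
grasp_force: 0.0
```

Run:
```python
from h import *
J,f=jarframe(0.027,screw=np.array([.5950,.3138,.1672])); R,x,o=tool()
print((J.T@(x-f)*1000).round(1),o['ft_force'].round(1),o['clock'])
x2=f+J@[.076,.060,.120]; print((R.T@(x2-x)/.025).round(2))
```

```text
[ 74.7  47.6 121.1] [-0.4 -0.7  0.2] 5.8
[0.13 0.48 0.04]
```

>>> jog_arm(dr=[[0,0,0],[0,0,0],[0,0,0],[0,0,0],[0,0,0],[0,0,0],[0,0,0],[0,0,0],[0,0,0],[0,0,0]], translation=[[0.06,0.25,0],[0.06,0.25,0],[0,0,0],[0,0,0],[0,-0.1,0],[0,0,-0.6],[0,0,-0.8],[0,0,-0.8],[0,0,-0.8],[0,0,0]], jaw=[0,0,0,0,0,0,0,0,0,0])

```text
clock: 6.8
position: [0.6399, 0.2983, 0.2551]
ee_rot: [0.17, 0.961, 0.046, 0.214]
ft_force: [0.3, 0.2, 1.0]
grip_width: -0.001
grasp_force: 0.0
```

>>> jog_arm(dr=[[0,0,0],[0,0,0],[0,0,0],[0,0,0],[0,0,0],[0,0,0],[0,0,0],[0,0,0]], translation=[[0.39,-0.65,0],[0.39,-0.65,0],[0.39,-0.65,0],[0.39,-0.65,0],[0.39,-0.65,0],[0,0,0],[0,0,0],[0,0,0]], jaw=[1,1,1,1,1,1,1,1])

```text
clock: 7.6
position: [0.5736, 0.2387, 0.2193]
ee_rot: [0.17, 0.961, 0.044, 0.212]
ft_force: [0.9, -0.1, 0.2]
grip_width: 0.997
grasp_force: 0.0
```

Run:
```python
from h import *
J,f=jarframe(0.027,screw=np.array([.5950,.3138,.1672])); R,x,o=tool()
print((J.T@(x-f)*1000).round(1),o['ft_force'].round(1),o['clock'],o['grip_width'],o['joint_pos'].round(2))
S=grab('scene','s3');W=grab('wrist','w3');T=grab('top','t3')
r=lambda c,x,y,w,h,W,H:cv2.resize(c['color'][y:y+h,x:x+w,::-1],(W,H),interpolation=cv2.INTER_CUBIC)
out=np.zeros((600,800,3),np.uint8);out[:300,:400]=r(S,300,150,80,60,400,300);out[:300,400:]=r(T,150,150,100,75,400,300);out[300:,:400]=r(W,120,100,320,240,400,300)
out[300:,400:]=r(W,200,150,160,120,400,300)
cv2.imwrite('pics/c3.png',out)
```

```text
[  0.8   0.5 196.1] [ 0.9 -0.1  0.2] 7.6 0.9969250765194286 [-0.99  0.05  0.41  1.89  0.27  0.84  0.49]
```

View pics/c3.png

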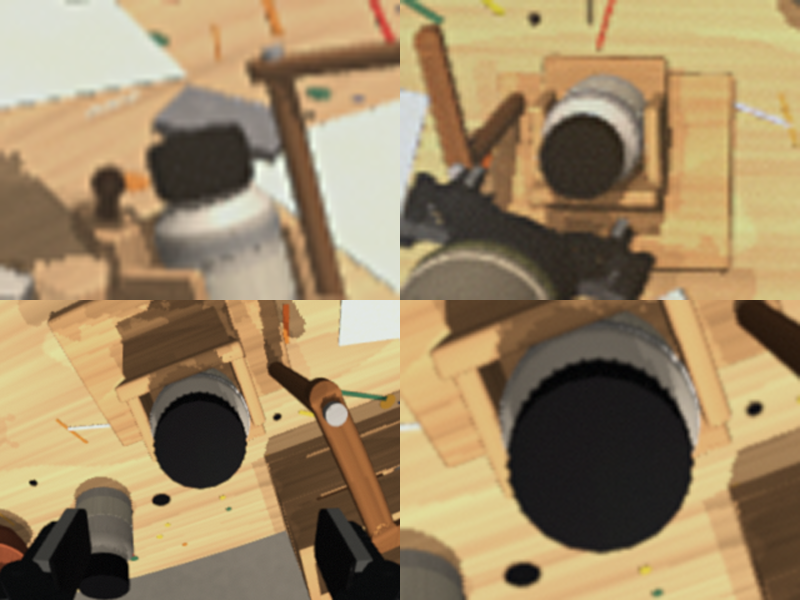

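Keeper: the bar now points away, from the screw at (463,185) to the tip at (427,35) in the top crop, about 100° aside. The lid is fully visible; its top disc in the wrist view is centred at about (280,215). I'll triangulate the lid from silhouette centroids.

Run:
```python
from h import *
J,f=jarframe(0.027,screw=np.array([.5950,.3138,.1672])); R,x,o=tool()
def blob(c,b,th):
    m=np.zeros((420,560),np.uint8);x0,y0,x1,y1=b;m[y0:y1,x0:x1]=(c['color'].max(2)[y0:y1,x0:x1]<th)
    n,l,s,ce=cv2.connectedComponentsWithStats(m);i=1+np.argmax(s[1:,4])
    k=(l==i).astype(np.uint8);h=cv2.convexHull(np.argwhere(k)[:,::-1].astype(np.int32));M=cv2.moments(h)
    return np.array([M['m10'],M['m01']])/M['m00'],s[i],h[:,0]
T,S,W=load('t3'),load('s3'),load('w3')
for th in(65,80):
  t,st,_=blob(T,(180,175,215,202),th);s,ss,_=blob(S,(325,168,352,194),th);w,ws,wh=blob(W,(238,165,325,255),40)
  X,e=tri([ray(T,t),ray(S,s)]);print(th,t.round(1),st,s.round(1),ss,w.round(1),ws,'TS centre',X.round(4),np.round(e,4),'jar',(J.T@(X-f)*1e3).round(1))
o_,d=ray(W,(280.2,214.6),True); D=.054/2/np.tan(72.8/2/325.2)
q=o_+d*D; print('W top by size',q.round(4),(J.T@(q-f)*1e3).round(1))
# W ray met with plane z_jar=110
k=(0.110-(J.T@(o_-f))[2])/(J.T@d)[2]; print('W ray at 110', (J.T@(o_+d*k-f)*1e3).round(1))
# hull bottom/left/right edge (top face rim) -> circle on plane zj=110
for zz in(.106,.110,.114):
  q=[]
  for p in wh:
    if p[1]<205: continue
    a,b=ray(W,p,True);a=J.T@(a-f);b=J.T@b;q.append((a+b*(zz-a[2])/b[2])[:2])
  q=np.array(q);A=np.c_[2*q,np.ones(len(q))];z=np.linalg.lstsq(A,(q**2).sum(1),rcond=None)[0];print(zz,(z[:2]*1e3).round(1),'r',round(1e3*np.sqrt(z[2]+z[0]**2+z[1]**2),1))
# screw in w3 crop px
ws=(120+336/1.25,100+113/1.25);rs=[ray(T,(150+463/4-100,150+185/4)),ray(S,(300+272/5,150+52/5)),ray(W,ws,True)]
X,e=tri(rs);print('screw',X.round(4),np.round(e,4),(J.T@(X-f)*1e3).round(1))
```

```text
65 [195.2 188.9] [185 179  21  21 325] [339.6 182.3] [330 175  20  16 234] [279.6 211.6] [ 244  174   73   76 4309] TS centre [0.6112 0.2384 0.1327] [0.0003 0.0003] jar [ -1.8  -0.8 101.8]
80 [195.2 189.1] [185 179  21  21 345] [339.7 182. ] [330 175  22  16 260] [279.6 211.6] [ 244  174   73   76 4309] TS centre [0.6109 0.2385 0.1334] [0.0007 0.0007] jar [ -1.8  -0.7 102.5]
W top by size [0.6076 0.2386 0.1406] [ -1.6  -0.5 110.4]
W ray at 110 [ -1.5  -0.5 110. ]
0.106 [ 0.5 -1.8] r 27.4
0.11 [-0.7 -1.3] r 26.9
0.114 [-1.9 -0.8] r 26.4
screw [0.5902 0.312  0.1687] [0.0065 0.0043 0.003 ] [ -3.7  73.4 142.4]
```

The lid axis lies at jar-frame (-1.5,-0.7) mm of my estimate, top at about 110-112 and radius 27, which matches the text. I'll wind the wrist back clockwise (27 rows of 4°) before descending.

>>> jog_arm(dr=[[0,0,1],[0,0,1],[0,0,1],[0,0,1],[0,0,1],[0,0,1],[0,0,1],[0,0,1],[0,0,1],[0,0,1]], translation=[[0,0,0],[0,0,0],[0,0,0],[0,0,0],[0,0,0],[0,0,0],[0,0,0],[0,0,0],[0,0,0],[0,0,0]], jaw=[1,1,1,1,1,1,1,1,1,1])

```text
clock: 8.75
position: [0.5733, 0.2383, 0.2189]
ee_rot: [0.49, 0.845, 0.114, 0.184]
ft_force: [0.3, 0.4, -0.3]
grip_width: 1.002
grasp_force: 0.0
```

>>> jog_arm(dr=[[0,0,1],[0,0,1],[0,0,1],[0,0,1],[0,0,1],[0,0,1],[0,0,1],[0,0,1],[0,0,1],[0,0,1]], translation=[[0,0,0],[0,0,0],[0,0,0],[0,0,0],[0,0,0],[0,0,0],[0,0,0],[0,0,0],[0,0,0],[0,0,0]], jaw=[1,1,1,1,1,1,1,1,1,1])

```text
clock: 9.75
position: [0.5733, 0.2383, 0.2189]
ee_rot: [0.749, 0.626, 0.17, 0.134]
ft_force: [-0.7, -0.8, -0.3]
grip_width: 0.998
grasp_force: 0.0
```

```bash
cat >> h.py <<'E'
def jar():
    J,f=jarframe(0.027,screw=np.array([.5950,.3138,.1672])); return J,f+J@[-.0014,-.0008,.0015]
def rep(goal=None,zdir=None):
    J,f=jar(); R,x,o=tool()
    print('jar',(J.T@(x-f)*1e3).round(1),'F',o['ft_force'].round(1),'M',o['torque'].round(2),'grip',round(o['grip_width'],3),round(o['grasp_force'],1))
    units(None if goal is None else f+J@(np.array(goal)/1e3),-J[:,2])
E
python3 -c "
from h import *
rep((0,0,82))"
```

```text
jar [  1.8   0.9 194.4] F [-0.7 -0.8 -0.3] M [-0.02  0.4  -0.03] grip 0.998 0.0
turn units [ 0.   -0.01  0.  ]
shift units [-0.05 -0.06  4.49]
j [-1.03  0.05  0.46  1.9   0.27  0.84 -0.9 ] t 9.75
```

>>> jog_arm(dr=[[0,0,1],[0,0,1],[0,0,1],[0,0,1],[0,0,1],[0,0,1],[0,0,1],[0,0,1],[0,0,1],[0,0,1]], translation=[[-0.05,-0.06,0],[0,0,0],[0,0,0.4],[0,0,0.4],[0,0,0.4],[0,0,0.4],[0,0,0.4],[0,0,0.4],[0,0,0],[0,0,0]], jaw=[1,1,1,1,1,1,1,1,1,1])

```text
clock: 10.75
position: [0.5971, 0.2379, 0.1633]
ee_rot: [0.918, 0.332, 0.205, 0.068]
ft_force: [-0.3, -1.1, 0.3]
grip_width: 1.003
grasp_force: 0.0
```

>>> jog_arm(dr=[[0,0,0],[0,0,0],[0,0,0],[0,0,0],[0,0,0],[0,0,0]], translation=[[0,0,0.4],[0,0,0.4],[0,0,0.4],[0,0,0.4],[0,0,0.2],[0,0,0]], jaw=[1,1,1,1,1,1])

```text
clock: 11.35
position: [0.6159, 0.2379, 0.1218]
ee_rot: [0.918, 0.334, 0.205, 0.069]
ft_force: [-0.4, -0.0, -0.2]
grip_width: 1.0
grasp_force: 0.0
```

Run:
```python
from h import *
rep((0,0,82))
S=grab('scene','s4');W=grab('wrist','w4')
r=lambda c,x,y,w,h,W,H:cv2.resize(c['color'][y:y+h,x:x+w,::-1],(W,H),interpolation=cv2.INTER_CUBIC)
cv2.imwrite('pics/c4.png',np.hstack([r(S,290,130,100,75,400,300),r(W,120,100,320,240,400,300)]))
```

```text
jar [-0.7 -0.7 88.4] F [-0.4 -0.  -0.2] M [ 0.01  0.44 -0.07] grip 1.0 0.0
turn units [-0.    0.02 -0.  ]
shift units [ 0.04 -0.    0.26]
j [-0.99  0.26  0.51  1.91  0.13  0.62 -1.49] t 11.35
```

View pics/c4.png

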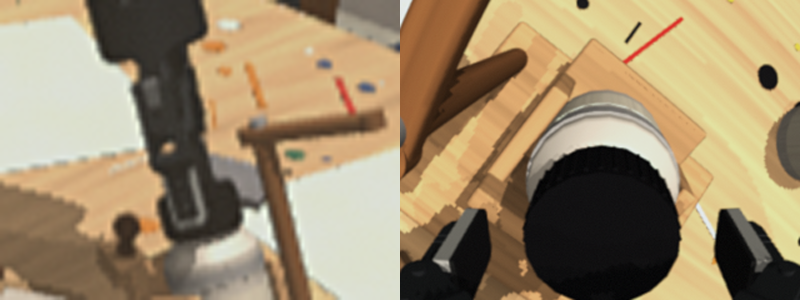

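The fingers straddle the lid evenly: the inner faces are at x 487 and 717 in the right panel, and the lid is centred at 602. I'll drop 7 mm more and close gently.

>>> jog_arm(dr=[[0,0,0],[0,0,0],[0,0,0],[0,0,0],[0,0,0],[0,0,0],[0,0,0],[0,0,0],[0,0,0]], translation=[[0,0,0.3],[0,0,0],[0,0,0],[0,0,0],[0,0,0],[0,0,0],[0,0,0],[0,0,0],[0,0,0]], jaw=[1,0.8,0.7,0.6,0.5,0.5,0.5,0.5,0.5], squeeze=35)

```text
clock: 12.35
position: [0.619, 0.2385, 0.1165]
ee_rot: [0.918, 0.334, 0.206, 0.068]
ft_force: [-5.6, -2.2, 6.2]
grip_width: 0.63
grasp_force: 36.4
```

```bash
python3 -c "
from h import *
rep((0,0,82))"
```

```text
jar [-0.2 -0.1 82.3] F [-5.6 -2.2  6.2] M [-0.33  0.94 -0.14] grip 0.63 36.4
turn units [-0.01 -0.01 -0.  ]
shift units [0.01 0.   0.01]
j [-0.99  0.28  0.5   1.91  0.12  0.61 -1.49] t 12.35
```

>>> jog_arm(dr=[[0,0,-0.5],[0,0,-1],[0,0,-1],[0,0,-1],[0,0,-1],[0,0,-1],[0,0,-1],[0,0,-1],[0,0,-1],[0,0,-1]], translation=[[0,0,-0.01],[0,0,-0.004],[0,0,-0.004],[0,0,-0.004],[0,0,-0.004],[0,0,-0.004],[0,0,-0.004],[0,0,-0.004],[0,0,-0.004],[0,0,-0.004]], jaw=[0.5,0.5,0.5,0.5,0.5,0.5,0.5,0.5,0.5,0.5])

```text
clock: 13.35
position: [0.6186, 0.2385, 0.1172]
ee_rot: [0.758, 0.615, 0.172, 0.132]
ft_force: [0.0, -0.5, -1.1]
grip_width: 0.633
grasp_force: 36.8
```

```bash
python3 -c "
from h import *
rep((0,0,82))"
```

```text
jar [-0.2 -0.1 83.1] F [ 0.  -0.5 -1.1] M [-0.01  0.5   0.04] grip 0.633 36.8
turn units [ 0.   -0.01 -0.  ]
shift units [0.01 0.01 0.04]
j [-0.88  0.26  0.38  1.9   0.19  0.62 -0.87] t 13.35
```

>>> jog_arm(dr=[[0,0,-1],[0,0,-1],[0,0,-1],[0,0,-1],[0,0,-1],[0,0,-1],[0,0,-1],[0,0,-1],[0,0,-1],[0,0,-1]], translation=[[0,0,-0.004],[0,0,-0.004],[0,0,-0.004],[0,0,-0.004],[0,0,-0.004],[0,0,-0.004],[0,0,-0.004],[0,0,-0.004],[0,0,-0.004],[0,0,-0.004]], jaw=[0.5,0.5,0.5,0.5,0.5,0.5,0.5,0.5,0.5,0.5])

```text
clock: 14.35
position: [0.6182, 0.2385, 0.1181]
ee_rot: [0.502, 0.837, 0.117, 0.182]
ft_force: [-1.0, -0.1, 0.6]
grip_width: 0.631
grasp_force: 36.8
```

>>> jog_arm(dr=[[0,0,-1],[0,0,-1],[0,0,-1],[0,0,-1],[0,0,-1],[0,0,-1],[0,0,-1],[0,0,-1],[0,0,-1],[0,0,-1]], translation=[[0,0,-0.004],[0,0,-0.004],[0,0,-0.004],[0,0,-0.004],[0,0,-0.004],[0,0,-0.004],[0,0,-0.004],[0,0,-0.004],[0,0,-0.004],[0,0,-0.004]], jaw=[0.5,0.5,0.5,0.5,0.5,0.5,0.5,0.5,0.5,0.5])

```text
clock: 15.35
position: [0.6178, 0.2384, 0.119]
ee_rot: [0.185, 0.959, 0.047, 0.211]
ft_force: [0.4, -0.2, -0.4]
grip_width: 0.633
grasp_force: 36.8
```

>>> jog_arm(dr=[[0,0,-1],[0,0,-1],[0,0,-1],[0,0,-1],[0,0,-1],[0,0,-1],[0,0,-1],[0,0,-1],[0,0,-1],[0,0,-1]], translation=[[0,0,-0.004],[0,0,-0.004],[0,0,-0.004],[0,0,-0.004],[0,0,-0.004],[0,0,-0.004],[0,0,-0.004],[0,0,-0.004],[0,0,-0.004],[0,0,-0.004]], jaw=[0.5,0.5,0.5,0.5,0.5,0.5,0.5,0.5,0.5,0.5])

```text
clock: 16.35
position: [0.6175, 0.2384, 0.12]
ee_rot: [-0.154, 0.964, -0.028, 0.215]
ft_force: [0.4, -0.3, -0.0]
grip_width: 0.631
grasp_force: 36.8
```

```bash
python3 -c "
from h import *
rep((0,0,82))"
```

```text
jar [-0.  -0.1 86.1] F [ 0.4 -0.3 -0. ] M [0.04 0.43 0.03] grip 0.631 36.8
turn units [0.01 0.01 0.  ]
shift units [-0.    0.01  0.16]
j [-0.59  0.25  0.04  1.89  0.34  0.65  1.11] t 16.35
```

>>> jog_arm(dr=[[0,0,-1],[0,0,-1],[0,0,-1],[0,0,-1],[0,0,-1],[0,0,-1],[0,0,-1],[0,0,-1],[0,0,-1],[0,0,-1]], translation=[[0,0,-0.004],[0,0,-0.004],[0,0,-0.004],[0,0,-0.004],[0,0,-0.004],[0,0,-0.004],[0,0,-0.004],[0,0,-0.004],[0,0,-0.004],[0,0,-0.004]], jaw=[0.5,0.5,0.5,0.5,0.5,0.5,0.5,0.5,0.5,0.5])

```text
clock: 17.35
position: [0.617, 0.2385, 0.1209]
ee_rot: [-0.474, 0.853, -0.1, 0.192]
ft_force: [0.3, 0.1, -0.6]
grip_width: 0.634
grasp_force: 36.8
```

>>> jog_arm(dr=[[0,0,-1],[0,0,-1],[0,0,-1],[0,0,-1],[0,0,-1],[0,0,0],[0,0,0],[0,0,0],[0,0,0]], translation=[[0,0,-0.004],[0,0,-0.004],[0,0,-0.004],[0,0,-0.004],[0,0,-0.004],[0,0,0],[0,0,0],[0,0,0],[0,0,0]], jaw=[0.5,0.5,0.5,0.5,0.5,0.5,0.8,0.8,0.8])

```text
clock: 18.25
position: [0.6167, 0.2384, 0.1213]
ee_rot: [-0.614, 0.759, -0.131, 0.172]
ft_force: [0.1, 0.3, -0.2]
grip_width: 0.802
grasp_force: 0.0
```

Run:
```python
from h import *
rep((0,0,82))
S=grab('scene','s5');W=grab('wrist','w5')
r=lambda c,x,y,w,h,W,H:cv2.resize(c['color'][y:y+h,x:x+w,::-1],(W,H),interpolation=cv2.INTER_CUBIC)
cv2.imwrite('pics/c5.png',np.hstack([r(S,290,130,100,75,400,300),r(W,120,100,320,240,400,300)]))
```

```text
jar [-0.2 -0.1 87.6] F [ 0.1  0.3 -0.2] M [-0.03  0.43 -0.01] grip 0.802 0.0
turn units [-0.    0.01 -0.  ]
shift units [-0.01 -0.    0.22]
j [-0.45  0.25 -0.11  1.88  0.39  0.66  2.11] t 18.25
```

View pics/c5.png

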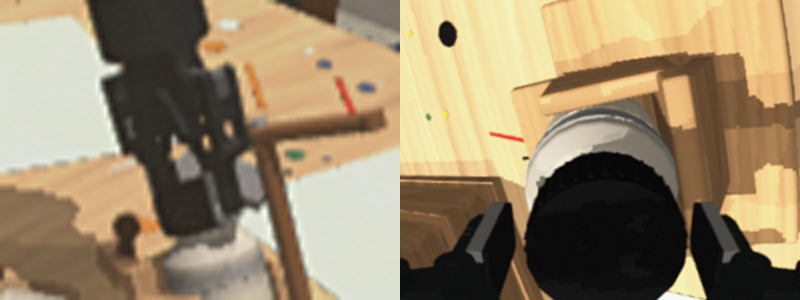

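The lid is centred between the open fingers with a gap on each side, and it has risen off the shoulder. I'll wind back 54 rows, regrip and make the second stroke.

>>> jog_arm(dr=[[0,0,1],[0,0,1],[0,0,1],[0,0,1],[0,0,1],[0,0,1],[0,0,1],[0,0,1],[0,0,1],[0,0,1]], translation=[[0,0,0],[0,0,0],[0,0,0],[0,0,0],[0,0,0],[0,0,0],[0,0,0],[0,0,0],[0,0,0],[0,0,0]], jaw=[0.85,0.85,0.85,0.85,0.85,0.85,0.85,0.85,0.85,0.85])

```text
clock: 19.35
position: [0.6167, 0.2385, 0.1213]
ee_rot: [-0.316, 0.924, -0.064, 0.207]
ft_force: [0.6, -1.0, -0.2]
grip_width: 0.854
grasp_force: 0.0
```

>>> jog_arm(dr=[[0,0,1],[0,0,1],[0,0,1],[0,0,1],[0,0,1],[0,0,1],[0,0,1],[0,0,1],[0,0,1],[0,0,1]], translation=[[0,0,0],[0,0,0],[0,0,0],[0,0,0],[0,0,0],[0,0,0],[0,0,0],[0,0,0],[0,0,0],[0,0,0]], jaw=[0.85,0.85,0.85,0.85,0.85,0.85,0.85,0.85,0.85,0.85])

```text
clock: 20.35
position: [0.6167, 0.2384, 0.1213]
ee_rot: [0.019, 0.976, 0.01, 0.216]
ft_force: [-0.4, 0.2, -1.1]
grip_width: 0.853
grasp_force: 0.0
```

>>> jog_arm(dr=[[0,0,1],[0,0,1],[0,0,1],[0,0,1],[0,0,1],[0,0,1],[0,0,1],[0,0,1],[0,0,1],[0,0,1]], translation=[[0,0,0],[0,0,0],[0,0,0],[0,0,0],[0,0,0],[0,0,0],[0,0,0],[0,0,0],[0,0,0],[0,0,0]], jaw=[0.85,0.85,0.85,0.85,0.85,0.85,0.85,0.85,0.85,0.85])

```text
clock: 21.35
position: [0.6167, 0.2385, 0.1213]
ee_rot: [0.352, 0.911, 0.084, 0.2]
ft_force: [-0.2, -0.2, 0.1]
grip_width: 0.85
grasp_force: 0.0
```

>>> jog_arm(dr=[[0,0,1],[0,0,1],[0,0,1],[0,0,1],[0,0,1],[0,0,1],[0,0,1],[0,0,1],[0,0,1],[0,0,1]], translation=[[0,0,0],[0,0,0],[0,0,0],[0,0,0],[0,0,0],[0,0,0],[0,0,0],[0,0,0],[0,0,0],[0,0,0]], jaw=[0.85,0.85,0.85,0.85,0.85,0.85,0.85,0.85,0.85,0.85])

```text
clock: 22.35
position: [0.6167, 0.2385, 0.1213]
ee_rot: [0.642, 0.736, 0.147, 0.159]
ft_force: [-0.1, 0.1, 0.0]
grip_width: 0.848
grasp_force: 0.0
```

>>> jog_arm(dr=[[0,0,1],[0,0,1],[0,0,1],[0,0,1],[0,0,1],[0,0,1],[0,0,1],[0,0,1],[0,0,1],[0,0,1]], translation=[[0,0,0],[0,0,0],[0,0,0],[0,0,0],[0,0,0],[0,0,0],[0,0,0],[0,0,0],[0,0,0],[0,0,0]], jaw=[0.85,0.85,0.85,0.85,0.85,0.85,0.85,0.85,0.85,0.85])

```text
clock: 23.35
position: [0.6167, 0.2385, 0.1213]
ee_rot: [0.855, 0.472, 0.193, 0.099]
ft_force: [-0.3, 0.2, -1.2]
grip_width: 0.848
grasp_force: 0.0
```

```bash
python3 -c "
from h import *
rep((0,0,87.6))"
```

```text
jar [-0.2 -0.  87.6] F [-0.3  0.2 -1.2] M [-0.03  0.42 -0.  ] grip 0.848 0.0
turn units [-0.   -0.01  0.  ]
shift units [0.01 0.01 0.  ]
j [-0.93  0.26  0.43  1.9   0.17  0.62 -1.21] t 23.35
```

>>> jog_arm(dr=[[0,0,1],[0,0,1],[0,0,1],[0,0,1],[0,0,1],[0,0,0],[0,0,0],[0,0,0],[0,0,0],[0,0,0]], translation=[[0,0,0],[0,0,0],[0,0,0],[0,0,0],[0,0,0],[0,0,0],[0,0,0],[0,0,0],[0,0,0],[0,0,0]], jaw=[0.85,0.85,0.85,0.85,0.85,0.7,0.6,0.5,0.5,0.5])

```text
clock: 24.35
position: [0.6167, 0.2385, 0.1214]
ee_rot: [0.923, 0.318, 0.207, 0.064]
ft_force: [-3.4, -0.7, 2.8]
grip_width: 0.634
grasp_force: 36.2
```

>>> jog_arm(dr=[[0,0,-1],[0,0,-1],[0,0,-1],[0,0,-1],[0,0,-1],[0,0,-1],[0,0,-1],[0,0,-1],[0,0,-1],[0,0,-1]], translation=[[0,0,-0.004],[0,0,-0.004],[0,0,-0.004],[0,0,-0.004],[0,0,-0.004],[0,0,-0.004],[0,0,-0.004],[0,0,-0.004],[0,0,-0.004],[0,0,-0.004]], jaw=[0.5,0.5,0.5,0.5,0.5,0.5,0.5,0.5,0.5,0.5])

```text
clock: 25.35
position: [0.6162, 0.2385, 0.1223]
ee_rot: [0.758, 0.615, 0.172, 0.131]
ft_force: [-4.8, -0.3, 4.6]
grip_width: 0.627
grasp_force: 36.3
```

```bash
python3 -c "
from h import *
rep((0,0,87.6))"
```

```text
jar [-0.2 -0.1 88.7] F [-4.8 -0.3  4.6] M [-0.13  0.93 -0.24] grip 0.627 36.3
turn units [-0.   -0.01  0.  ]
shift units [0.01 0.01 0.05]
j [-0.87  0.25  0.37  1.9   0.2   0.63 -0.88] t 25.35
```

>>> jog_arm(dr=[[0,0,-1],[0,0,-1],[0,0,-1],[0,0,-1],[0,0,-1],[0,0,-1],[0,0,-1],[0,0,-1],[0,0,-1],[0,0,-1]], translation=[[0,0,-0.014],[0,0,-0.004],[0,0,-0.004],[0,0,-0.004],[0,0,-0.004],[0,0,-0.004],[0,0,-0.004],[0,0,-0.004],[0,0,-0.004],[0,0,-0.004]], jaw=[0.5,0.5,0.5,0.5,0.5,0.5,0.5,0.5,0.5,0.5])

```text
clock: 26.35
position: [0.6159, 0.2382, 0.1234]
ee_rot: [0.502, 0.837, 0.117, 0.183]
ft_force: [-2.2, -0.6, 1.7]
grip_width: 0.63
grasp_force: 36.3
```

>>> jog_arm(dr=[[0,0,-1],[0,0,-1],[0,0,-1],[0,0,-1],[0,0,-1],[0,0,-1],[0,0,-1],[0,0,-1],[0,0,-1],[0,0,-1]], translation=[[0,0,-0.004],[0,0,-0.004],[0,0,-0.004],[0,0,-0.004],[0,0,-0.004],[0,0,-0.004],[0,0,-0.004],[0,0,-0.004],[0,0,-0.004],[0,0,-0.004]], jaw=[0.5,0.5,0.5,0.5,0.5,0.5,0.5,0.5,0.5,0.5])

```text
clock: 27.35
position: [0.6159, 0.2378, 0.1246]
ee_rot: [0.186, 0.958, 0.047, 0.212]
ft_force: [0.1, -1.8, 2.3]
grip_width: 0.635
grasp_force: 36.2
```

>>> jog_arm(dr=[[0,0,-1],[0,0,-1],[0,0,-1],[0,0,-1],[0,0,-1],[0,0,-1],[0,0,-1],[0,0,-1],[0,0,-1],[0,0,-1]], translation=[[0,0,-0.004],[0,0,-0.004],[0,0,-0.004],[0,0,-0.004],[0,0,-0.004],[0,0,-0.004],[0,0,-0.004],[0,0,-0.004],[0,0,-0.004],[0,0,-0.004]], jaw=[0.5,0.5,0.5,0.5,0.5,0.5,0.5,0.5,0.5,0.5])

```text
clock: 28.35
position: [0.6157, 0.2379, 0.1256]
ee_rot: [-0.154, 0.964, -0.028, 0.215]
ft_force: [0.7, -1.4, 3.0]
grip_width: 0.631
grasp_force: 36.4
```

>>> jog_arm(dr=[[0,0,-1],[0,0,-1],[0,0,-1],[0,0,-1],[0,0,-1],[0,0,-1],[0,0,-1],[0,0,-1],[0,0,-1],[0,0,-1]], translation=[[0,0,-0.004],[0,0,-0.004],[0,0,-0.004],[0,0,-0.004],[0,0,-0.004],[0,0,-0.004],[0,0,-0.004],[0,0,-0.004],[0,0,-0.004],[0,0,-0.004]], jaw=[0.5,0.5,0.5,0.5,0.5,0.5,0.5,0.5,0.5,0.5])

```text
clock: 29.35
position: [0.6153, 0.2384, 0.1268]
ee_rot: [-0.474, 0.853, -0.1, 0.193]
ft_force: [0.8, 0.1, 2.7]
grip_width: 0.633
grasp_force: 36.4
```

```bash
python3 -c "
from h import *
rep((0,0,87.6))"
```

```text
jar [ 0.9 -0.1 93.1] F [0.8 0.1 2.7] M [ 0.06 -0.    0.01] grip 0.633 36.4
turn units [-0.01  0.03  0.  ]
shift units [0.02 0.03 0.22]
j [-0.5   0.24 -0.05  1.88  0.37  0.67  1.78] t 29.35
```

>>> jog_arm(dr=[[0,0,-1],[0,0,-1],[0,0,-1],[0,0,-1],[0,0,-1],[0,0,-1],[0,0,0],[0,0,0],[0,0,0],[0,0,0]], translation=[[0,0,-0.004],[0,0,-0.004],[0,0,-0.004],[0,0,-0.004],[0,0,-0.004],[0,0,-0.004],[0,0,0],[0,0,0],[0,0,0],[0,0,0]], jaw=[0.5,0.5,0.5,0.5,0.5,0.5,0.5,0.5,0.5,0.5])

```text
clock: 30.35
position: [0.6145, 0.2387, 0.127]
ee_rot: [-0.64, 0.737, -0.137, 0.168]
ft_force: [-0.1, 2.2, 3.4]
grip_width: 0.631
grasp_force: 36.6
```

Run:
```python
from h import *
rep((0,0,93.6))
S=grab('scene','s6');W=grab('wrist','w6')
r=lambda c,x,y,w,h,W,H:cv2.resize(c['color'][y:y+h,x:x+w,::-1],(W,H),interpolation=cv2.INTER_CUBIC)
cv2.imwrite('pics/c6.png',np.hstack([r(S,310,150,60,45,400,300),r(W,120,100,320,240,400,300)]))
```

```text
jar [ 0.2  0.2 93.6] F [-0.1  2.2  3.4] M [0.43 0.   0.15] grip 0.631 36.6
turn units [-0.01  0.02  0.  ]
shift units [0.01 0.01 0.  ]
j [-0.45  0.24 -0.11  1.88  0.39  0.67  2.18] t 30.35
```

View pics/c6.png

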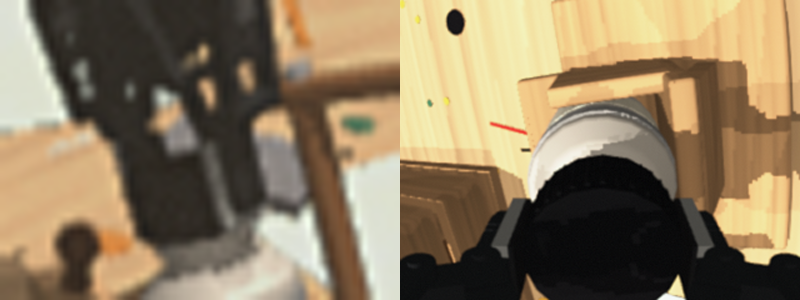

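The neck now shows below the lid, at about (205,260) in the left panel, and the grip is still even. Release, wind back 30 rows, regrip and make the third stroke.

>>> jog_arm(dr=[[0,0,0],[0,0,0],[0,0,0],[0,0,1],[0,0,1],[0,0,1],[0,0,1],[0,0,1],[0,0,1],[0,0,1]], translation=[[0,0,0],[0,0,0],[0,0,0],[0,0,0],[0,0,0],[0,0,0],[0,0,0],[0,0,0],[0,0,0],[0,0,0]], jaw=[0.7,0.85,0.85,0.85,0.85,0.85,0.85,0.85,0.85,0.85])

```text
clock: 31.45
position: [0.6139, 0.238, 0.1261]
ee_rot: [-0.442, 0.871, -0.092, 0.195]
ft_force: [-0.5, -0.7, 0.1]
grip_width: 0.855
grasp_force: 0.0
```

>>> jog_arm(dr=[[0,0,1],[0,0,1],[0,0,1],[0,0,1],[0,0,1],[0,0,1],[0,0,1],[0,0,1],[0,0,1],[0,0,1]], translation=[[0,0,0],[0,0,0],[0,0,0],[0,0,0],[0,0,0],[0,0,0],[0,0,0],[0,0,0],[0,0,0],[0,0,0]], jaw=[0.85,0.85,0.85,0.85,0.85,0.85,0.85,0.85,0.85,0.85])

```text
clock: 32.45
position: [0.614, 0.238, 0.1261]
ee_rot: [-0.117, 0.969, -0.02, 0.215]
ft_force: [0.5, 0.1, 0.7]
grip_width: 0.853
grasp_force: 0.0
```

>>> jog_arm(dr=[[0,0,1],[0,0,1],[0,0,1],[0,0,1],[0,0,1],[0,0,1],[0,0,1],[0,0,1],[0,0,1],[0,0,1]], translation=[[0,0,0],[0,0,0],[0,0,0],[0,0,0],[0,0,0],[0,0,0],[0,0,0],[0,0,0],[0,0,0],[0,0,0]], jaw=[0.85,0.85,0.85,0.85,0.85,0.85,0.85,0.85,0.85,0.85])

```text
clock: 33.45
position: [0.614, 0.238, 0.1262]
ee_rot: [0.221, 0.951, 0.055, 0.209]
ft_force: [-0.0, -0.1, 0.1]
grip_width: 0.844
grasp_force: 0.0
```

```bash
python3 -c "
from h import *
rep((0,0,93.6))"
```

```text
jar [-0.6 -0.5 93.2] F [-0.  -0.1  0.1] M [-0.03  0.46 -0.  ] grip 0.844 0.0
turn units [-0.   -0.01 -0.  ]
shift units [-0.01  0.03 -0.02]
j [-0.69  0.23  0.15  1.89  0.29  0.65  0.37] t 33.45
```

>>> jog_arm(dr=[[0,0,0],[0,0,0],[0,0,0],[0,0,0],[0,0,-1],[0,0,-1],[0,0,-1],[0,0,-1],[0,0,-1],[0,0,-1]], translation=[[-0.01,0.03,0],[0,0,0],[0,0,0],[0,0,0],[0,0,-0.01],[0,0,-0.004],[0,0,-0.004],[0,0,-0.004],[0,0,-0.004],[0,0,-0.004]], jaw=[0.7,0.6,0.5,0.5,0.5,0.5,0.5,0.5,0.5,0.5])

```text
clock: 34.45
position: [0.6143, 0.2388, 0.1274]
ee_rot: [0.016, 0.976, 0.01, 0.216]
ft_force: [-1.1, 0.5, 0.4]
grip_width: 0.631
grasp_force: 36.6
```

>>> jog_arm(dr=[[0,0,-1],[0,0,-1],[0,0,-1],[0,0,-1],[0,0,-1],[0,0,-1],[0,0,-1],[0,0,-1],[0,0,-1],[0,0,-1]], translation=[[0,0,-0.004],[0,0,-0.004],[0,0,-0.004],[0,0,-0.004],[0,0,-0.004],[0,0,-0.004],[0,0,-0.004],[0,0,-0.004],[0,0,-0.004],[0,0,-0.004]], jaw=[0.5,0.5,0.5,0.5,0.5,0.5,0.5,0.5,0.5,0.5])

```text
clock: 35.45
position: [0.614, 0.2386, 0.1284]
ee_rot: [-0.319, 0.923, -0.065, 0.207]
ft_force: [-1.3, 0.3, 1.7]
grip_width: 0.631
grasp_force: 36.6
```

>>> jog_arm(dr=[[0,0,-1],[0,0,-1],[0,0,-1],[0,0,-1],[0,0,-1],[0,0,-1],[0,0,-1],[0,0,-1],[0,0,-1],[0,0,-1]], translation=[[0,0,-0.004],[0,0,-0.004],[0,0,-0.004],[0,0,-0.004],[0,0,-0.004],[0,0,-0.004],[0,0,-0.004],[0,0,-0.004],[0,0,-0.004],[0,0,-0.004]], jaw=[0.5,0.5,0.5,0.5,0.5,0.5,0.5,0.5,0.5,0.5])

```text
clock: 36.45
position: [0.6137, 0.2387, 0.1294]
ee_rot: [-0.615, 0.758, -0.132, 0.172]
ft_force: [0.4, -0.2, 1.0]
grip_width: 0.625
grasp_force: 36.6
```

```bash
python3 -c "
from h import *
rep((0,0,93.6))"
```

```text
jar [ 0.5  0.2 96.2] F [ 0.4 -0.2  1. ] M [-0.14  0.41 -0.13] grip 0.625 36.6
turn units [-0.    0.01 -0.  ]
shift units [0.01 0.02 0.1 ]
j [-0.46  0.24 -0.1   1.88  0.38  0.68  2.12] t 36.45
```

Total turn is 546°, past 1.45 turns. I'll try a gentle 2 mm lift and watch the force.

>>> jog_arm(dr=[[0,0,-0.5],[0,0,-0.5],[0,0,0],[0,0,0]], translation=[[0,0,-0.04],[0,0,-0.04],[0,0,0],[0,0,0]], jaw=[0.5,0.5,0.5,0.5])

```text
clock: 36.85
position: [0.6127, 0.2388, 0.131]
ee_rot: [-0.64, 0.737, -0.137, 0.168]
ft_force: [-0.7, -0.8, -0.5]
grip_width: 0.63
grasp_force: 36.9
```

```bash
python3 -c "
from h import *
rep((0,0,93.6))"
```

```text
jar [ 0.3  0.4 98.1] F [-0.7 -0.8 -0.5] M [0.03 0.49 0.05] grip 0.63 36.9
turn units [-0.    0.01  0.  ]
shift units [0.02 0.01 0.18]
j [-0.45  0.23 -0.11  1.88  0.39  0.68  2.19] t 36.85
```

The thread has let go: only the lid's weight shows. I'll lift along the axis slowly, then faster while winding the wrist back.

>>> jog_arm(dr=[[0,0,0],[0,0,0],[0,0,0],[0,0,0],[0,0,0],[0,0,0],[0,0,0],[0,0,0],[0,0,1],[0,0,1]], translation=[[0,0,-0.15],[0,0,-0.15],[0,0,-0.15],[0,0,-0.2],[0,0,-0.2],[0,0,-0.2],[0,0,-0.2],[0,0,-0.2],[0,0,-0.3],[0,0,-0.3]], jaw=[0.5,0.5,0.5,0.5,0.5,0.5,0.5,0.5,0.5,0.5], squeeze=40)

```text
clock: 37.85
position: [0.5908, 0.2381, 0.1779]
ee_rot: [-0.586, 0.781, -0.125, 0.177]
ft_force: [-0.6, 0.3, -0.1]
grip_width: 0.629
grasp_force: 43.0
```

>>> jog_arm(dr=[[0,0,1],[0,0,1],[0,0,1],[0,0,1],[0,0,1],[0,0,1],[0,0,1],[0,0,1],[0,0,1],[0,0,1]], translation=[[0,0,-0.4],[0,0,-0.4],[0,0,-0.4],[0,0,-0.4],[0,0,-0.4],[0,0,-0.4],[0,0,-0.4],[0,0,-0.4],[0,0,0],[0,0,0]], jaw=[0.5,0.5,0.5,0.5,0.5,0.5,0.5,0.5,0.5,0.5])

```text
clock: 38.85
position: [0.5571, 0.2374, 0.2508]
ee_rot: [-0.284, 0.934, -0.057, 0.209]
ft_force: [-0.1, -0.5, -0.0]
grip_width: 0.629
grasp_force: 43.1
```

>>> jog_arm(dr=[[0,0,1],[0,0,1],[0,0,1],[0,0,1],[0,0,1],[0,0,1],[0,0,1],[0,0,1],[0,0,1],[0,0,1]], translation=[[0,0,0],[0,0,0],[0,0,0],[0,0,0],[0,0,0],[0,0,0],[0,0,0],[0,0,0],[0,0,0],[0,0,0]], jaw=[0.5,0.5,0.5,0.5,0.5,0.5,0.5,0.5,0.5,0.5])

```text
clock: 39.85
position: [0.5571, 0.2372, 0.2503]
ee_rot: [0.053, 0.975, 0.018, 0.216]
ft_force: [0.4, -0.1, -0.3]
grip_width: 0.626
grasp_force: 43.1
```

Run:
```python
from h import *
rep((0,0,230))
print(tool()[1].round(3),tool()[0].round(3).tolist())
print('vertical, then to wheel spot'); units((.6435,-.249,.26),np.array([0,0,-1.]))
S=grab('scene','s7');T=grab('top','t7')
r=lambda c,x,y,w,h,W,H:cv2.resize(c['color'][y:y+h,x:x+w,::-1],(W,H),interpolation=cv2.INTER_CUBIC)
cv2.imwrite('pics/c7.png',np.hstack([r(S,290,90,120,90,400,300),r(T,140,130,120,90,400,300)]))
```

```text
jar [  0.3   0.3 229.7] F [ 0.4 -0.1 -0.3] M [-0.04  0.45  0.03] grip 0.626 43.1
turn units [ 0.01  0.   -0.  ]
shift units [ 0.01 -0.01 -0.01]
j [-0.51  0.01 -0.1   1.86  0.3   0.92  0.71] t 39.85
[0.557 0.237 0.25 ] [[-0.901, 0.095, 0.423], [0.111, 0.994, 0.012], [-0.419, 0.058, -0.906]]
vertical, then to wheel spot
turn units [ 0.86  6.19 -0.  ]
shift units [ -5.54 -18.96  -0.39]
j [-0.51  0.01 -0.1   1.86  0.3   0.92  0.71] t 39.85
```

View pics/c7.png

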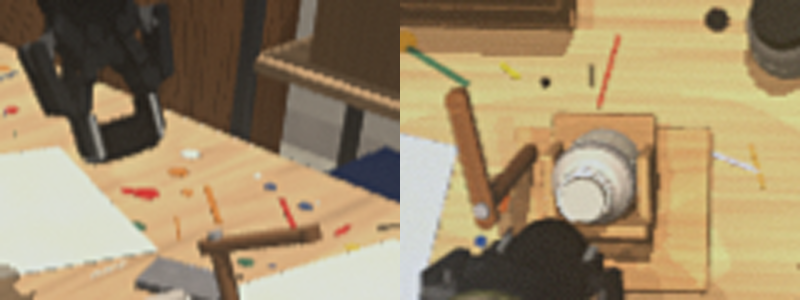

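The lid is held level in the fingers, at about (130,140) in the left panel. The jar's bare neck shows at (590,200) on the right, and the keeper is still aside. I'll turn the tool upright and carry the lid over to the wheel's free side, target (0.652,-0.240).

>>> jog_arm(dr=[[0.12,0.88,0],[0.12,0.88,0],[0.12,0.88,0],[0.12,0.88,0],[0.12,0.89,0],[0.13,0.89,0],[0.13,0.89,0],[0,0,0]], translation=[[0,0,0],[0,0,0],[0,0,0],[0,0,0],[0,0,0],[0,0,0],[0,0,0],[0,0,-0.4]], jaw=[0.5,0.5,0.5,0.5,0.5,0.5,0.5,0.5])

```text
clock: 40.75
position: [0.5576, 0.2364, 0.2584]
ee_rot: [0.052, 0.999, -0.002, -0.002]
ft_force: [0.5, -0.4, -1.1]
grip_width: 0.628
grasp_force: 43.1
```

>>> jog_arm(dr=[[0,0,0],[0,0,0],[0,0,0],[0,0,0],[0,0,0],[0,0,0],[0,0,0],[0,0,0],[0,0,0],[0,0,0]], translation=[[-0.22,-0.7,0],[-0.22,-0.7,0],[-0.22,-0.7,0],[-0.22,-0.7,0],[-0.22,-0.7,0],[-0.22,-0.7,0],[-0.22,-0.7,0],[-0.22,-0.7,0],[-0.22,-0.7,0],[-0.22,-0.7,0]], jaw=[0.5,0.5,0.5,0.5,0.5,0.5,0.5,0.5,0.5,0.5])

```text
clock: 41.75
position: [0.5935, 0.057, 0.2614]
ee_rot: [0.052, 0.999, -0.001, 0.002]
ft_force: [-0.2, -0.6, -0.6]
grip_width: 0.628
grasp_force: 43.1
```

>>> jog_arm(dr=[[0,0,0],[0,0,0],[0,0,0],[0,0,0],[0,0,0],[0,0,0],[0,0,0],[0,0,0],[0,0,0],[0,0,0]], translation=[[-0.22,-0.7,0],[-0.22,-0.7,0],[-0.22,-0.7,0],[-0.22,-0.7,0],[-0.22,-0.7,0],[-0.22,-0.7,0],[-0.22,-0.7,0],[-0.22,-0.7,0],[-0.22,-0.7,0],[-0.22,-0.7,0]], jaw=[0.5,0.5,0.5,0.5,0.5,0.5,0.5,0.5,0.5,0.5])

```text
clock: 42.75
position: [0.6299, -0.1228, 0.2618]
ee_rot: [0.052, 0.999, -0.001, 0.001]
ft_force: [0.2, 0.8, -0.8]
grip_width: 0.629
grasp_force: 43.1
```

Run:
```python
from h import *
print(tool()[1].round(3),tool()[0].round(3).tolist())
units((.652,-.240,.26),np.array([0,0,-1.]))
```

```text
[ 0.63  -0.123  0.262] [[-0.995, 0.104, 0.003], [0.104, 0.995, -0.002], [-0.003, -0.002, -1.0]]
turn units [-0.03  0.04 -0.  ]
shift units [-1.37 -4.57  0.07]
j [ 0.    0.35  0.16  1.38 -0.05  1.41  1.62] t 42.75
```

>>> jog_arm(dr=[[-0.03,0.04,0],[0,0,0],[0,0,0],[0,0,0],[0,0,0],[0,0,0],[0,0,0],[0,0,0],[0,0,0],[0,0,0]], translation=[[-0.17,-0.57,0],[-0.17,-0.57,0],[-0.17,-0.57,0],[-0.17,-0.57,0],[-0.17,-0.57,0],[-0.17,-0.57,0],[-0.17,-0.57,0],[-0.17,-0.57,0],[0,0,0],[0,0,0]], jaw=[0.5,0.5,0.5,0.5,0.5,0.5,0.5,0.5,0.5,0.5])

```text
clock: 43.75
position: [0.6515, -0.2394, 0.2603]
ee_rot: [0.053, 0.999, 0.0, -0.001]
ft_force: [-1.1, 1.0, -0.8]
grip_width: 0.627
grasp_force: 43.1
```

>>> jog_arm(dr=[[0,0,0],[0,0,0],[0,0,0],[0,0,0],[0,0,0],[0,0,0],[0,0,0],[0,0,0],[0,0,0]], translation=[[0,0,0.7],[0,0,0.7],[0,0,0.7],[0,0,0.7],[0,0,0.7],[0,0,0.7],[0,0,0.6],[0,0,0.4],[0,0,0]], jaw=[0.5,0.5,0.5,0.5,0.5,0.5,0.5,0.5,0.5])

```text
clock: 44.65
position: [0.6506, -0.2385, 0.1291]
ee_rot: [0.053, 0.999, 0.001, -0.002]
ft_force: [-0.4, -0.5, -1.1]
grip_width: 0.625
grasp_force: 43.1
```

Run:
```python
from h import *
print(tool()[1].round(4))
units((.652,-.240,.10),np.array([0,0,-1.]))
S=grab('scene','s8');T=grab('top','t8')
x=tool()[1]
for z in (.10,.075): print(z,'scene px under TCP',proj(S,[x[0],x[1],z]).round(1))
r=lambda c,x,y,w,h,W,H:cv2.resize(c['color'][y:y+h,x:x+w,::-1],(W,H),interpolation=cv2.INTER_CUBIC)
cv2.imwrite('pics/c8.png',np.hstack([r(S,150,220,100,75,400,300),r(T,310,145,100,75,400,300)]))
```

```text
[ 0.6506 -0.2385  0.1291]
turn units [ 0.02 -0.07  0.  ]
shift units [-0.06 -0.05  1.16]
j [ 0.16  0.55  0.19  1.39 -0.1   1.22  1.82] t 44.65
0.1 scene px under TCP [196.8 277.9]
0.075 scene px under TCP [198.3 286.3]
```

View pics/c8.png

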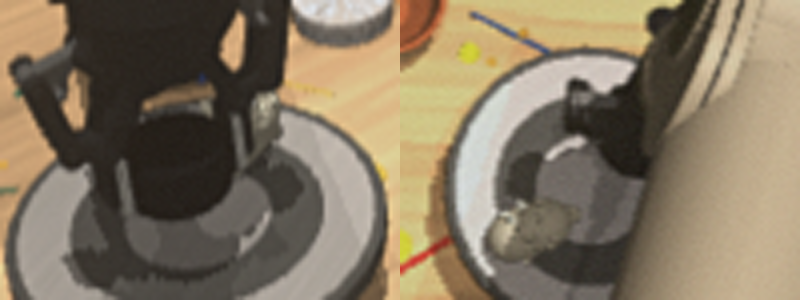

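The lid hangs over the wheel's free side at (185,170) in the left panel. The hedgehog is untouched at (262,125), well clear of the fingers. I'll check the lid's bottom height and lower on.

>>> jog_arm(dr=[[0.02,-0.07,0],[0,0,0],[0,0,0],[0,0,0],[0,0,0],[0,0,0]], translation=[[-0.06,-0.05,0.4],[0,0,0.4],[0,0,0.4],[0,0,0.4],[0,0,0],[0,0,0]], jaw=[0.5,0.5,0.5,0.5,0.5,0.5])

```text
clock: 45.35
position: [0.6525, -0.2406, 0.0902]
ee_rot: [0.053, 0.999, -0.0, 0.001]
ft_force: [0.1, 1.1, 0.2]
grip_width: 0.627
grasp_force: 43.1
```

Run:
```python
from h import *
S=load('s8')
for z in(.120,.125,.129,.134): print(z,proj(S,[.6754,-.2492,z]).round(1),'seen 196.2 275')
R,x,o=tool();print(x.round(4),o['ft_force'].round(1));units((.652,-.240,.078),np.array([0,0,-1.]))
```

```text
0.12 [197.2 279.5] seen 196.2 275
0.125 [196.9 277.7] seen 196.2 275
0.129 [196.7 276.2] seen 196.2 275
0.134 [196.4 274.4] seen 196.2 275
[ 0.6525 -0.2406  0.0902] [0.1 1.1 0.2]
turn units [-0.01  0.03  0.  ]
shift units [0.02 0.02 0.49]
j [ 0.16  0.58  0.18  1.42 -0.11  1.15  1.82] t 45.35
```

>>> jog_arm(dr=[[-0.01,0.03,0],[0,0,0],[0,0,0],[0,0,0],[0,0,0]], translation=[[0,0,0.2],[0,0,0.15],[0,0,0.08],[0,0,0],[0,0,0]], jaw=[0.5,0.5,0.5,0.5,0.5])

```text
clock: 45.85
position: [0.6527, -0.2407, 0.0799]
ee_rot: [0.053, 0.999, -0.0, 0.0]
ft_force: [-0.9, 0.7, -0.5]
grip_width: 0.628
grasp_force: 43.1
```

>>> jog_arm(dr=[[0,0,0],[0,0,0]], translation=[[0,0,0.04],[0,0,0]], jaw=[0.5,0.5])

```text
clock: 46.05
position: [0.6526, -0.2407, 0.0788]
ee_rot: [0.053, 0.999, -0.0, 0.0]
ft_force: [0.1, 0.4, -0.2]
grip_width: 0.625
grasp_force: 43.1
```

>>> jog_arm(dr=[[0,0,0],[0,0,0]], translation=[[0,0,0.04],[0,0,0]], jaw=[0.5,0.5])

```text
clock: 46.25
position: [0.6526, -0.2406, 0.0777]
ee_rot: [0.053, 0.999, -0.0, 0.0]
ft_force: [-0.3, 0.0, -0.5]
grip_width: 0.628
grasp_force: 43.1
```

>>> jog_arm(dr=[[0,0,0],[0,0,0]], translation=[[0,0,0.04],[0,0,0]], jaw=[0.5,0.5])

```text
clock: 46.45
position: [0.6526, -0.2406, 0.0767]
ee_rot: [0.053, 0.999, -0.0, 0.0]
ft_force: [0.2, 0.1, -0.0]
grip_width: 0.625
grasp_force: 43.1
```

>>> jog_arm(dr=[[0,0,0],[0,0,0]], translation=[[0,0,0.04],[0,0,0]], jaw=[0.5,0.5])

```text
clock: 46.65
position: [0.6526, -0.2406, 0.0756]
ee_rot: [0.053, 0.999, -0.0, 0.0]
ft_force: [0.6, 0.4, -1.1]
grip_width: 0.626
grasp_force: 43.1
```

>>> jog_arm(dr=[[0,0,0],[0,0,0]], translation=[[0,0,0.04],[0,0,0]], jaw=[0.5,0.5])

```text
clock: 46.85
position: [0.6526, -0.2406, 0.0746]
ee_rot: [0.053, 0.999, -0.0, 0.0]
ft_force: [-0.8, 0.1, -0.8]
grip_width: 0.628
grasp_force: 43.1
```

>>> jog_arm(dr=[[0,0,0],[0,0,0]], translation=[[0,0,0.04],[0,0,0]], jaw=[0.5,0.5])

```text
clock: 47.05
position: [0.6528, -0.2407, 0.0741]
ee_rot: [0.053, 0.999, -0.0, 0.0]
ft_force: [0.2, 1.1, 2.3]
grip_width: 0.628
grasp_force: 43.4
```

>>> jog_arm(dr=[[0,0,0],[0,0,0]], translation=[[0,0,0.03],[0,0,0]], jaw=[0.5,0.5])

```text
clock: 47.25
position: [0.6529, -0.2407, 0.074]
ee_rot: [0.053, 0.999, -0.0, 0.001]
ft_force: [-1.6, 1.3, 6.9]
grip_width: 0.624
grasp_force: 43.8
```

Contact with the wheel at TCP z 0.074 (6.9 N). Release and retreat straight up.

>>> jog_arm(dr=[[0,0,0],[0,0,0],[0,0,0],[0,0,0],[0,0,0],[0,0,0]], translation=[[0,0,0],[0,0,0],[0,0,0],[0,0,0],[0,0,0],[0,0,0]], jaw=[0.66,0.7,0.75,0.8,0.85,0.85])

```text
clock: 47.85
position: [0.6526, -0.2407, 0.073]
ee_rot: [0.053, 0.999, -0.0, 0.0]
ft_force: [0.7, 0.1, -0.0]
grip_width: 0.854
grasp_force: 0.0
```

>>> jog_arm(dr=[[0,0,0],[0,0,0],[0,0,0],[0,0,0],[0,0,0],[0,0,0],[0,0,0],[0,0,0],[0,0,0],[0,0,0]], translation=[[0,0,-0.1],[0,0,-0.3],[0,0,-0.5],[0,0,-0.7],[0,0,-0.7],[0,0,-0.7],[0,0,-0.7],[0,0,-0.7],[0,0,-0.7],[0,0,-0.7]], jaw=[0.85,0.85,0.85,0.85,0.85,0.85,0.85,0.85,0.85,0.85])

```text
clock: 48.85
position: [0.6527, -0.2407, 0.2203]
ee_rot: [0.053, 0.999, -0.0, 0.001]
ft_force: [0.8, 0.3, 0.6]
grip_width: 0.848
grasp_force: 0.0
```

>>> jog_arm(dr=[[0,0,0],[0,0,0],[0,0,0],[0,0,0],[0,0,0],[0,0,0],[0,0,0],[0,0,0],[0,0,0],[0,0,0]], translation=[[0.7,0,-0.3],[0.7,0,-0.3],[0.7,0,-0.3],[0.7,0,-0.3],[0.7,0,-0.3],[0.7,0,0],[0.7,0,0],[0.7,0,0],[0,0,0],[0,0,0]], jaw=[0.85,0.85,0.85,0.85,0.85,0.85,0.85,0.85,0.85,0.85])

```text
clock: 49.85
position: [0.5137, -0.2259, 0.2567]
ee_rot: [0.053, 0.999, -0.0, 0.001]
ft_force: [-0.3, 1.5, -0.1]
grip_width: 0.851
grasp_force: 0.0
```

Run:
```python
from h import *
S=grab('scene','s9');T=grab('top','t9')
def blob(c,b,th):
    m=np.zeros((420,560),np.uint8);x0,y0,x1,y1=b;m[y0:y1,x0:x1]=(c['color'].max(2)[y0:y1,x0:x1]<th)
    n,l,s,ce=cv2.connectedComponentsWithStats(m);i=1+np.argmax(s[1:,4]);return ce[i],s[i]
s=blob(S,(160,245,235,300),45);print(s)
X=onz(S,s[0],.089);print('lid centre S at z=.089',X.round(4),'from wheel axis',np.hypot(X[0]-.6195,X[1]+.217).round(4))
print(tool()[1].round(3),manip.get_obs()['clock'],manip.get_obs()['ft_force'].round(1))
r=lambda c,x,y,w,h,W,H:cv2.resize(c['color'][y:y+h,x:x+w,::-1],(W,H),interpolation=cv2.INTER_CUBIC)
o=np.zeros((600,800,3),np.uint8);o[:300,:400]=r(S,150,220,100,75,400,300);o[:300,400:]=r(T,310,145,100,75,400,300);o[300:,:400]=r(S,300,150,100,75,400,300);o[300:,400:]=r(T,150,150,100,75,400,300)
cv2.imwrite('pics/c9.png',o)
```

```text
(array([197.90825688, 287.27522936]), array([184, 270,  26,  25, 218], dtype=int32))
lid centre S at z=.089 [ 0.6665 -0.2467  0.089 ] from wheel axis 0.0556
[ 0.514 -0.226  0.256] 49.95 [ 1.   0.4 -0.7]
```

View pics/c9.png

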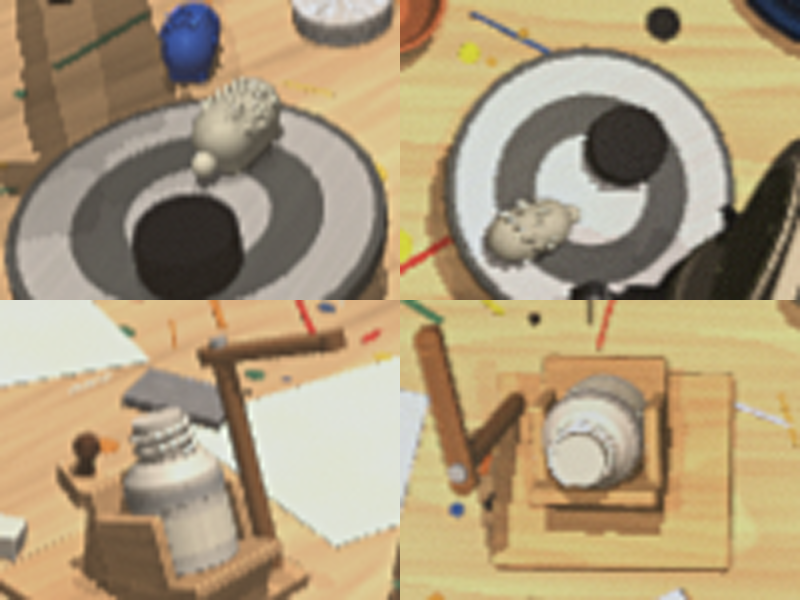

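The lid lies flat, open side down, on the wheel: (625,145) in the top crop, clear of the hedgehog at (530,228), which has not moved. The keeper is swung well aside, the jar is open and the gripper touches nothing, so I'll hand in.

```bash
python3 -c "
from workcell import manip
print(manip.hand_in())"
```

```text
the job is handed in; nothing more can be done
None
```

I handed the job in at about 50 s of the 72 s allowed, but the hand-in returned no verdict: the last pictures show the lid flat, open side down, on the banding wheel clear of the hedgehog, the keeper swung aside, and the hedgehog where it stood.

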